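# Sort and square up the paint sample boards

## Robot

A 6-joint arm with a two-finger parallel gripper is mounted at the origin on a cart in front of the work surface, level with it; the furniture and walls round the work are solid. World frame = base frame: x ahead of the robot, y to its left, z up, the work surface at z = 0. Lengths are in m, angles in rad, forces in N, time in s.
With the tool pointing down it reaches from about 0.275 to 0.85 m from the base axis. Payload 5.2 kg.
Tool frame: the origin (TCP) lies midway between the tips of the shut fingers; the grasp point (between the pads) lies 19 mm behind it (robot.grip_depth is the distance from the TCP to the grasp point, in m); z points along the fingers, y is the line along which they close (so a half turn about z gives the same grasp; the last joint's range is limited). The gripper opens to 85 mm and grips with 20 to 120 N. Pads are 22 mm wide; open, the fingers measure 114 mm over their backs; the gripper's body (76 mm by 85 mm) begins 54 mm behind the grasp point. The pads swing forward as they close: fully open they stand 13 mm farther back than shut.
Start: joints at [0.959, 0.259, 1.535, -0, 1.348, -0.203], TCP at [0.219, 0.505, 0.231] pointing down, gripper open.
Joint ranges: [-3.14, 3.14], [-0.91, 2.08], [0.19, 2.58], [-1.22, 4.36], [0.22, 2.71], [-3.12, 3.12]. Speed limits (rad/s): [2.57, 2.57, 3.14, 3.14, 3.14, 3.14].

## Interface

Orientations are given as a rotation vector (axis times angle).
In Python, from bench import robot gives the robot as it stands. Calls block until the motion is done:
- robot.move_pose(position, orientation): joint-space move of the TCP to a pose.
- robot.line_to(position, rate=0.15, rot=None, f_stop=None): straight line of the TCP; rot=None keeps the orientation; rate is the mean speed in m/s. With f_stop (N) it stops when the force on the tool has changed by that much, and returns True; else False.
- robot.move_j(angles): joint-space move.
- robot.gripper_to(opening): finger opening in m; the grip force is fixed at half the most; returns when the fingers have stopped.
- robot.hold(seconds).
- robot.solve_ik(position, orientation): joint angles nearest the present ones, or None.
- robot.camera(name): name is "side" or "top"; returns (picture, depth): 480x640x3 uint8, red, green, blue; 480x640 float32, m along the optical axis (not along the pixel's ray), 0 where there is no reading.
- robot.camera_info(name): a dict with "intrinsics" (3x3 intrinsics, pixels), "D" ([k1, k2, p1, p2, k3] as OpenCV has them; the pictures are not rectified), "origin" and "orientation" of the camera in the world. Camera axes: x right, y down, z forward; pixel columns grow to the right and rows downward; lengths in m; the calibration is good to about 2 mm. A picture is of the moment at which its call begins. camera_info takes no time and is no camera call.
A pose or a line that the arm cannot do raises robot.PlanningError and nothing moves.
- robot.close_job(): hands the job in; it is judged then, once.
Trained networks look in the newest picture that a camera, given by its name, has taken for a name from the list of things; names that differ only in an ending like _2 or _b are one class to them, and where a whole thing is asked for, a point or a joint stands for the part that bears it (a point fixed in the world has none). Each returns a list of dicts, best first, with "conf" (0 to 1); they miss things now and then, are a little off and sometimes report something else, mostly with a low value. They report only what shows in the picture. A call takes as long as a camera call.
- robot.trace(camera, query): "pixels" (480x640 bool, what is visible of it) and "box" ([centre column, centre row, width, height] in pixels, round what is visible of it).
- robot.pinpoint(camera, query): "xy" ([column, row] in pixels: a listed point, or the origin of a listed thing).
Readings, each from a call of its own:
- robot.read_clock(): time.
- robot.read_qpos(): joint angles.
- robot.read_qvel(): joint speeds.
- robot.read_joint_torque(): joint torques, N m.
- robot.read_eef_pos(): TCP position.
- robot.read_tool_rot(): TCP orientation.
- robot.read_wrist_force(): force on the tool from outside, world axes, zero at the start.
- robot.read_ft_torque(): the same for the moment, N m.
- robot.read_finger_gap(): finger opening in m.
- robot.read_grip_force(): force on a finger pad.
Only numpy, scipy, OpenCV 4.12 (cv2) and the standard library are available. Lean on these libraries where they do the work, as an engineer would, in place of code of your own. Each camera call takes 0.05 s, during which the arm holds its last target. There are 200 camera calls.

## Task

File the painted sample boards by colour: each tray keeps the board on its floor as the bottom of the pile, and all three red boards must end stacked in the tray with the bottom red board, all three blue ones in the tray with the bottom blue board. One blue board has been left on top of the red one, so it has to move over. Make both piles square, every board flat and its edges flush with the board beneath, and do not knock or shift the top, the tub or the jar standing near the work.

Things in the scene. Friction and masses are not known exactly. Their poses are not given: they have to be found in the camera images.
- base_red: A plywood colour-sample board, 50 x 90 x 10 mm, red painted top, a bare strip with a small dark dot (mock hanging hole, solid) at its +y end. Origin at the centre of its underside, x across the 50 mm width, y along the 90 mm length, z up out of the painted face. Loose, about 60 g. Starts as the lowest board in its tray, on the tray's floor, and stays there.
- base_blue: A plywood colour-sample board, 50 x 90 x 10 mm, blue painted top, a bare strip with a small dark dot (mock hanging hole, solid) at its +y end. Origin at the centre of its underside, x across the 50 mm width, y along the 90 mm length, z up out of the painted face. Loose, about 60 g. Starts alone in its tray, on the tray's floor, and stays there as the lowest board.
- red_1: A plywood colour-sample board, 50 x 90 x 10 mm, red painted top, a bare strip with a small dark dot (mock hanging hole, solid) at its +y end. Origin at the centre of its underside, x across the 50 mm width, y along the 90 mm length, z up out of the painted face. Loose, about 60 g. Starts flat on the bench.
- red_2: A plywood colour-sample board, 50 x 90 x 10 mm, red painted top, a bare strip with a small dark dot (mock hanging hole, solid) at its +y end. Origin at the centre of its underside, x across the 50 mm width, y along the 90 mm length, z up out of the painted face. Loose, about 60 g. Starts flat on the bench.
- blue_1: A plywood colour-sample board, 50 x 90 x 10 mm, blue painted top, a bare strip with a small dark dot (mock hanging hole, solid) at its +y end. Origin at the centre of its underside, x across the 50 mm width, y along the 90 mm length, z up out of the painted face. Loose, about 60 g. Starts flat on the bench.
- blue_stray: A plywood colour-sample board, 50 x 90 x 10 mm, blue painted top, a bare strip with a small dark dot (mock hanging hole, solid) at its +y end. Origin at the centre of its underside, x across the 50 mm width, y along the 90 mm length, z up out of the painted face. Loose, about 60 g. Starts crookedly on top of base_red, in the wrong tray.
- tray_red: The red boards' tray (known by the red board on its floor; the two trays look alike): pale wood, fixed, 80 x 136 mm outside; floor 8 mm thick, inner length 116 mm along y between two end walls 10 mm thick and 32 mm high (from the bench); both long sides (at +x and -x) are open. Origin at the centre of its underside, on the bench.
- tray_blue: The blue boards' tray (known by the blue board on its floor; the two trays look alike): pale wood, fixed, 80 x 136 mm outside; floor 8 mm thick, inner length 116 mm along y between two end walls 10 mm thick and 32 mm high (from the bench); both long sides (at +x and -x) are open. Origin at the centre of its underside, on the bench.
- spin_top: Bystander: blue wooden spinning top, 43 mm across, 54 mm high, standing between the trays. Origin at the centre of its underside.
- yellow_tub: Bystander: yellow rectangular paint tub, 72 x 57 x 38 mm. Origin near the centre of its underside.
- bare_jar: Bystander: unpainted round wooden jar, 63 mm across, 54 mm high. Origin at the centre of its underside.

How it is judged:
At the end, for the whole second after the job is handed in: In each tray, three boards of its colour in one flat pile at rest: bottom board on the floor within 20 mm of tray centre in x and y, 0.25 rad; the others 10 and 20 mm (+-3) above it, any order, either way round, within 7 mm and 0.12 rad of it; all tilted under 0.06 rad (x of base_red in the frame of tray_red between -0.02 and 0.02 m and z of base_red in the frame of tray_red between 0.005 and 0.011 m and y of base_red in the frame of tray_red between -0.02 and 0.02 m and angle between the y axis of base_red and the y axis of tray_red, either way round below 0.25 rad and horizontal distance between each of red_1, red_2 and base_red below 0.007 m and angle between the y axis of each of red_1, red_2 and the y axis of base_red, either way round below 0.12 rad and ((z of red_1 in the frame of base_red between 0.007 and 0.013 m and z of red_2 in the frame of base_red between 0.017 and 0.023 m) or (z of red_1 in the frame of base_red between 0.017 and 0.023 m and z of red_2 in the frame of base_red between 0.007 and 0.013 m)) and angle between each of red_1, red_2, base_red, blue_1, blue_stray, base_blue's own z axis and vertical below 0.06 rad and linear speed of each of red_1, red_2, base_red, blue_1, blue_stray, base_blue below 0.02 m/s and x of base_blue in the frame of tray_blue between -0.02 and 0.02 m and z of base_blue in the frame of tray_blue between 0.005 and 0.011 m and y of base_blue in the frame of tray_blue between -0.02 and 0.02 m and angle between the y axis of base_blue and the y axis of tray_blue, either way round below 0.25 rad and horizontal distance between each of blue_1, blue_stray and base_blue below 0.007 m and angle between the y axis of each of blue_1, blue_stray and the y axis of base_blue, either way round below 0.12 rad and ((z of blue_1 in the frame of base_blue between 0.007 and 0.013 m and z of blue_stray in the frame of base_blue between 0.017 and 0.023 m) or (z of blue_1 in the frame of base_blue between 0.017 and 0.023 m and z of blue_stray in the frame of base_blue between 0.007 and 0.013 m))); the robot touches nothing.
It fails at once if the spinning top is shifted by more than 30 mm or tipped (distance of spin_top from where it was at the start of the episode above 0.03 m or angle between spin_top's own z axis and vertical above 0.5 rad).
It fails at once if the yellow tub is shifted by more than 30 mm or tipped (distance of yellow_tub from where it was at the start of the episode above 0.03 m or angle between yellow_tub's own z axis and vertical above 0.5 rad).
It fails at once if the jar is shifted by more than 30 mm or tipped (distance of bare_jar from where it was at the start of the episode above 0.03 m or angle between bare_jar's own z axis and vertical above 0.5 rad).
It also fails if it takes over 72 s, if anything falls off the work surface, if the arm or the gripper's body presses on something with over 40 N, if the wrist force passes 120 N, or if a joint passes its speed limit or range.

## Working session

There is one attempt and no reset: what is moved stays moved. The work goes in short steps, each a Python script; the robot and the scene stay as the last script left them, time stands still between calls to the robot, and variables do not carry over. Pictures are saved under pics/ and viewed, at most 10 in all, crops included, and the job is handed in when it is done.

```bash
mkdir -p pics; ls
python3 - <<'E'
from bench import robot
import cv2,numpy as np
for n in("top","side"):
    p,d=robot.camera(n); cv2.imwrite(f"pics/{n}0.png",p[:,:,::-1]); np.save(f"{n}0.npy",d)
    i=robot.camera_info(n); print(n,i)
print(robot.read_clock(),robot.read_tool_rot(),robot.grip_depth)
E
```

```text
bench.py
pics
top {'intrinsics': array([[513.88505231,   0.        , 315.84838745],
       [  0.        , 513.88505231, 241.15485449],
       [  0.        ,   0.        ,   1.        ]]), 'D': array([0.05069607, 0.        , 0.        , 0.        , 0.        ]), 'origin': array([ 0.40580314, -0.00318564,  1.08851575]), 'orientation': array([-2.13977157,  2.19824514, -0.11816797])}
side {'intrinsics': array([[462.1584618 ,   0.        , 317.28020347],
       [  0.        , 462.1584618 , 241.0258734 ],
       [  0.        ,   0.        ,   1.        ]]), 'D': array([0.03968747, 0.        , 0.        , 0.        , 0.        ]), 'origin': array([ 0.20359378, -0.78826938,  0.72807438]), 'orientation': array([-2.23147979,  0.41688068, -0.22551916])}
0.1 [-6.37582297e-01 -3.07554217e+00  2.34324750e-03] 0.0187
```

View pics/top0.png

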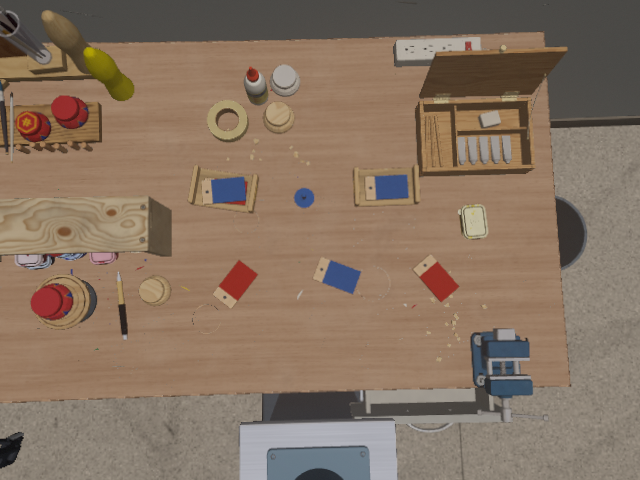

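View pics/side0.png

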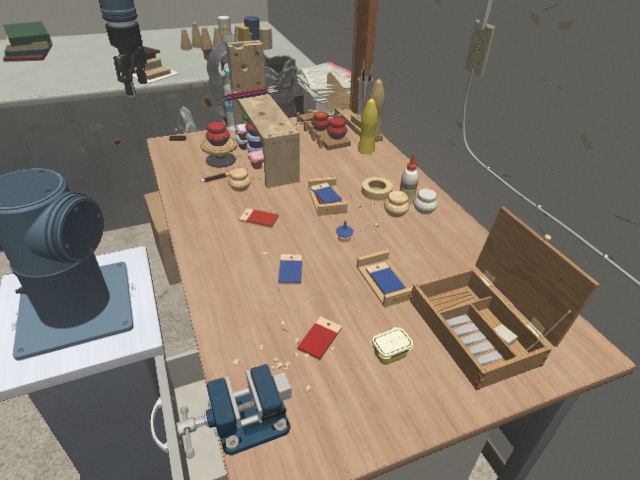

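The top view shows the red tray at (224,190) with the stray on it, and the blue tray at (387,187). The loose boards are red (236,284), blue (338,276) and red (437,279), and the spinning top is at (304,198). The side view confirms this layout.

```bash
cat > h.py <<'E'
from bench import robot
import cv2,numpy as np
from scipy.spatial.transform import Rotation as R
I=robot.camera_info("top");K,D,O=I["intrinsics"],I["D"],I["origin"];M=R.from_rotvec(I["orientation"]).as_matrix()
def toworld(px,z):
    u=cv2.undistortPoints(np.float64(px).reshape(-1,1,2),K,D)[:,0]
    r=np.c_[u,np.ones(len(u))]@M.T
    return (O+r*((z-O[2])/r[:,2])[:,None])[:,:2]
def topix(p):
    return cv2.projectPoints(np.float64(p).reshape(-1,3),R.from_matrix(M.T).as_rotvec(),-M.T@O,K,D)[0][:,0]
def mask(img,col):
    h,s,v=[a.astype(int) for a in cv2.split(cv2.cvtColor(img,cv2.COLOR_RGB2HSV))]
    m=(s>130)&(v>50)&(((h<6)|(h>172)) if col=="red" else ((h>100)&(h<130)))
    return m.astype(np.uint8)
def blobs(img,col,zf):
    """painted rects: zf(centre px)->top height; returns px, z, centre, long, short, yaw of long axis towards strip, strip brightnesses"""
    out=[]
    for c in cv2.findContours(mask(img,col),cv2.RETR_EXTERNAL,cv2.CHAIN_APPROX_NONE)[0]:
        if not 350<cv2.contourArea(c)<1500: continue
        px=c[:,0].mean(0)
        if not(180<px[0]<480 and 150<px[1]<330): continue
        z=zf(px); w=toworld(c[:,0],z)
        (ctr,(a,b),_)=rc=cv2.minAreaRect((w*1000).astype(np.float32))
        P=cv2.boxPoints(rc); e=[P[1]-P[0],P[2]-P[1]]; l=max(e,key=np.linalg.norm); L=np.linalg.norm(l); l=l/L
        ctr=np.array(ctr)
        br=[img[int(q[1]),int(q[0])].astype(int).sum() for q in topix([[*(ctr+s*l*(L/2+7))/1000,z] for s in(1,-1)])]
        if br[1]>br[0]: l=-l
        out.append(dict(px=px.round(),z=z,c=ctr/1000,L=L+2,W=min(a,b)+2,yaw=np.arctan2(l[1],l[0]),br=br))
    return out
def zf(px): return .028 if px[0]<270 and px[1]<230 else .018 if px[1]<230 else .010
E
python3 - <<'E'
from h import *
p=cv2.imread("pics/top0.png")[:,:,::-1].copy(); d=np.load("top0.npy")
for c in("red","blue"):
    for b in blobs(p,c,zf): print(c,{k:np.round(v,4) for k,v in b.items()},b['px'])
# zoom
z=cv2.resize(p[150:320,180:480],None,fx=2.6,fy=2.6,interpolation=cv2.INTER_CUBIC); cv2.imwrite("pics/z0.png",z[:,:,::-1])
# depth heights
for u,v in[(230,191),(392,188),(342,277),(235,284),(437,279),(300,250)]:
    dz=np.median(d[v-3:v+4,u-3:u+4]); x=cv2.undistortPoints(np.float64([[[u,v]]]),K,D)[0,0]; print(u,v,O+M@np.array([*x,1])*dz)
print(robot.trace("top","bare_jar")[0]['box'],robot.trace("top","yellow_tub")[0]['box'])
E
```

```text
red {'px': array([439., 281.]), 'z': np.float64(0.01), 'c': array([ 0.4282, -0.263 ]), 'L': np.float32(70.2036), 'W': np.float64(51.8335), 'yaw': np.float32(-2.4712), 'br': array([315, 464])} [439. 281.]
red {'px': array([238., 280.]), 'z': np.float64(0.01), 'c': array([0.4426, 0.1564]), 'L': np.float32(69.9695), 'W': np.float64(51.94), 'yaw': np.float32(2.4667), 'br': array([378, 428])} [238. 280.]
blue {'px': array([341., 277.]), 'z': np.float64(0.01), 'c': array([ 0.4435, -0.0599]), 'L': np.float32(66.8183), 'W': np.float64(48.5706), 'yaw': np.float32(1.1844), 'br': array([411, 386])} [341. 277.]
blue {'px': array([228., 189.]), 'z': np.float64(0.028), 'c': array([0.6312, 0.1714]), 'L': np.float32(67.9727), 'W': np.float64(49.1549), 'yaw': np.float32(1.6485), 'br': array([344, 452])} [228. 189.]
blue {'px': array([391., 187.]), 'z': np.float64(0.018), 'c': array([ 0.6306, -0.1712]), 'L': np.float32(67.0211), 'W': np.float64(48.7237), 'yaw': np.float32(1.5972), 'br': array([366, 409])} [391. 187.]
230 191 [0.62808682 0.16812406 0.0268991 ]
392 188 [ 0.6274003  -0.17290904  0.01759275]
342 277 [ 0.44258834 -0.06160714  0.00848492]
235 284 [0.43409972 0.16248161 0.009234  ]
437 279 [ 0.43322834 -0.25976221  0.00952394]
300 250 [ 0.50262776  0.02535219 -0.00111905]
[154.0, 289.9, 29.6, 26.1] [472.1, 222.0, 33.5, 40.2]
```

View pics/z0.png

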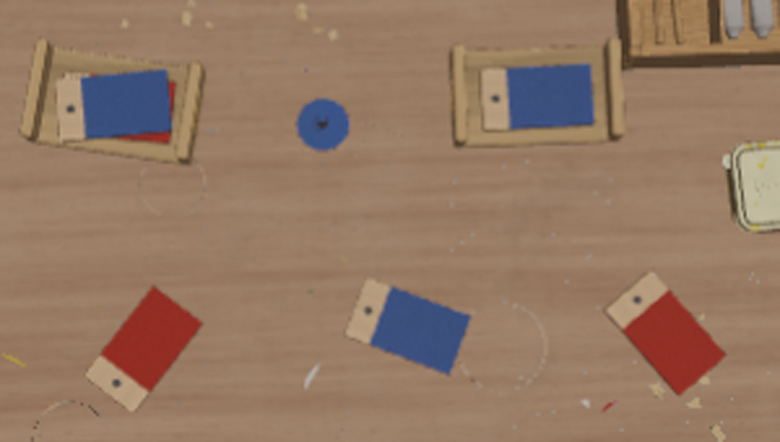

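Every strip points towards +y. The heights match what they must be: 10 mm for the bench boards, 18 mm for base_blue and 28 mm for the stray. I'll move blue_1 first, using a light bench touch to calibrate how far back the fingertips stand.

```bash
cat >> h.py <<'E'
def boards(img,col,zf=zf):
    out=[]
    for b in blobs(img,col,zf):
        y=b['yaw']%np.pi
        out.append((np.array([*(b['c']+.010*np.array([np.cos(y),np.sin(y)]))]),y,b['z']))
    return out
def rot(yaw,xy):
    q1=np.arctan2(xy[1],xy[0]); f=yaw-np.pi/2
    f+=np.pi*np.round((q1-f)/np.pi)
    y=np.array([np.cos(f),np.sin(f),0]);z=np.array([0,0,-1.])
    return R.from_matrix(np.c_[np.cross(y,z),y,z]).as_rotvec()
def pick(xy,yaw,zb=None,op=.062):
    """zb: TCP height to grip at; None -> touch the bench, back off 2 mm. returns TCP z"""
    r=rot(yaw,xy); robot.gripper_to(op)
    robot.move_pose([*xy,.13],r)
    if zb is None:
        robot.line_to([*xy,.02],.15); hit=robot.line_to([*xy,-.018],.03,f_stop=5)
        z=robot.read_eef_pos()[2]; print("touch",hit,z); zb=z+.0025
        robot.line_to([*xy,zb],.03)
    else:
        robot.line_to([*xy,zb+.02],.15); robot.line_to([*xy,zb],.06,f_stop=8)
    robot.gripper_to(.04)
    print("grip",robot.read_finger_gap(),robot.read_grip_force(),robot.read_wrist_force().round(1))
    robot.line_to([*xy,.13],.2); print("held",robot.read_finger_gap(),robot.read_clock())
    return zb
def place(xy,yaw,zp,op=.062):
    r=rot(yaw,xy); robot.move_pose([*xy,.13],r)
    robot.line_to([*xy,zp+.012],.15); hit=robot.line_to([*xy,zp-.003],.02,f_stop=4)
    print("place",hit,robot.read_eef_pos()[2]-zp)
    robot.gripper_to(op); robot.line_to([*xy,.13],.2); print(robot.read_clock())
E
python3 - <<'E'
from h import *
p=robot.camera("top")[0]
B=boards(p,"blue"); print(B)
b1=next(b for b in B if b[2]==.010); bb=next(b for b in B if b[2]==.018)
z=pick(b1[0],b1[1]); print("z",z)
p,_=robot.camera("side"); cv2.imwrite("pics/s1.png",p[100:400,150:550][:,:,::-1])
E
```

```text
[(array([ 0.44727884, -0.05059071]), np.float32(1.1844206), 0.01), (array([0.63038603, 0.18133249]), np.float32(1.6485435), 0.028), (array([ 0.63039684, -0.16125368]), np.float32(1.5963064), 0.018)]
touch True -0.005543677239989098
grip 0.04847327902497642 66.96725510810211 [-2.   0.3  8.6]
held 0.047827127028057845 5.8667
z -0.0030436772399890983
```

View pics/s1.png

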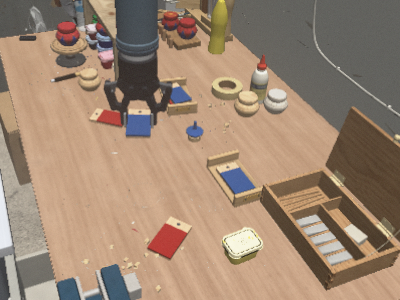

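blue_1 is held flat between the fingers (crop pixel ~(140,123)). Next I'll place it on base_blue.

Run:
```python
from h import *
Z=-.0030
place(np.array([.6304,-.1613]),1.596,Z+.018)
robot.move_pose([.45,.17,.2],rot(1.57,[.45,.17]))
p=robot.camera("top")[0]; cv2.imwrite("pics/t2.png",p[:,:,::-1])
cv2.imwrite("pics/t2z.png",cv2.resize(p[150:320,180:480],None,fx=2.6,fy=2.6,interpolation=cv2.INTER_CUBIC)[:,:,::-1])
for c in("red","blue"):print(c,boards(p,c,lambda q:.010 if q[1]>230 else .028))
```

```text
place True 0.00044501361567998374
9.2167
red [(array([ 0.43607185, -0.25677053]), np.float32(0.67402625), 0.01), (array([0.43477699, 0.16266061]), np.float32(2.4659705), 0.01)]
blue [(array([0.63036413, 0.18132844]), np.float32(1.6479911), 0.028), (array([ 0.62911079, -0.16088532]), np.float32(1.5960538), 0.028)]
```

View pics/t2z.png

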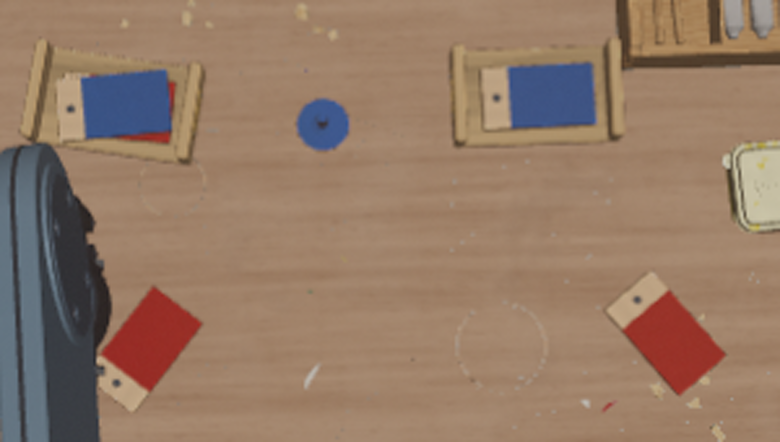

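blue_1 lies flush on base_blue, about 1.3 mm off. The stray is next.

Run:
```python
from h import *
Z=-.0020
z=pick(np.array([.6304,.1813]),1.648,Z+.018+.001)
place(np.array([.6304,-.1613]),1.596,z+.010)
robot.move_pose([.43,-.05,.2],rot(1.57,[.43,-.05]))
p=robot.camera("top")[0]
cv2.imwrite("pics/t3z.png",cv2.resize(p[150:320,180:480],None,fx=2.6,fy=2.6,interpolation=cv2.INTER_CUBIC)[:,:,::-1])
f=lambda q:.010 if q[1]>230 else .038 if q[0]>300 else .018
for c in("red","blue"):print(c,boards(p,c,f))
```

```text
grip 0.048224251732049105 62.0740270614624 [-0.1  0.2  0.9]
held 0.04828046984614322 13.9417
place True 0.0005071304882699329
17.5333
red [(array([ 0.4360648 , -0.25678216]), np.float32(0.670434), 0.01), (array([0.43486895, 0.16258665]), np.float32(2.4667006), 0.01), (array([0.63004519, 0.18061063]), np.float32(1.457392), 0.018)]
blue [(array([ 0.62826995, -0.16025034]), np.float32(1.594011), 0.038)]
```

View pics/t3z.png

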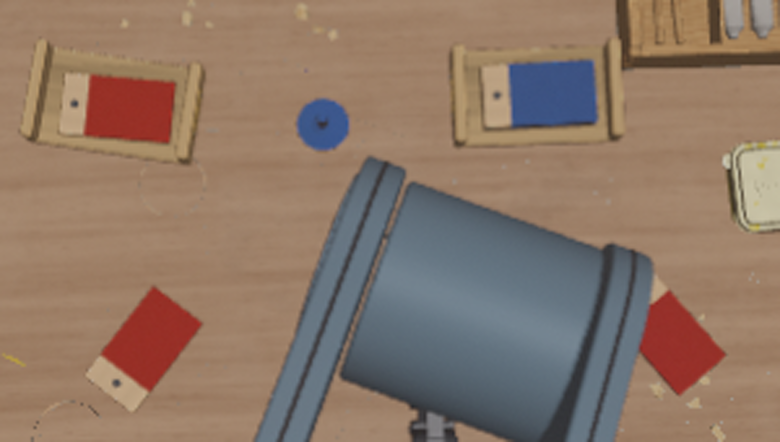

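The blue pile is flush: the top board reads about 2 mm off, some of it height parallax. base_red is now uncovered at (.630,.181) with yaw 1.457, so I'll place both red boards.

Run:
```python
from h import *
Z=-.0020; T=np.array([.6300,.1806])
z=pick(np.array([.4348,.1626]),2.4665,Z); place(T,1.457,z+.018)
z=pick(np.array([.4361,-.2568]),.672,Z); place(T,1.457,z+.028)
robot.move_pose([.35,.0,.2],rot(1.57,[.35,.0]))
p,_=robot.camera("top")
cv2.imwrite("pics/t4z.png",cv2.resize(p[150:320,180:480],None,fx=2.6,fy=2.6,interpolation=cv2.INTER_CUBIC)[:,:,::-1])
for c in("red","blue"):print(c,boards(p,c,lambda q:.038))
p,_=robot.camera("side"); cv2.imwrite("pics/s4z.png",cv2.resize(p[160:320,290:430],None,fx=3.7,fy=3.7,interpolation=cv2.INTER_CUBIC)[:,:,::-1])
```

```text
grip 0.04817019891950456 62.21535801887512 [-1.1 -0.1  4.5]
held 0.04817455972945593 22.1083
place True 0.0005083351447079595
25.4917
grip 0.04786828066901528 62.17512488365173 [-0.   0.5  3. ]
held 0.04809582631086726 29.9083
place True 0.0005039020162881554
33.9667
red [(array([0.62804928, 0.17933432]), np.float32(1.450589), 0.038)]
blue [(array([ 0.62905376, -0.16023216]), np.float32(1.594011), 0.038)]
```

View pics/t4z.png

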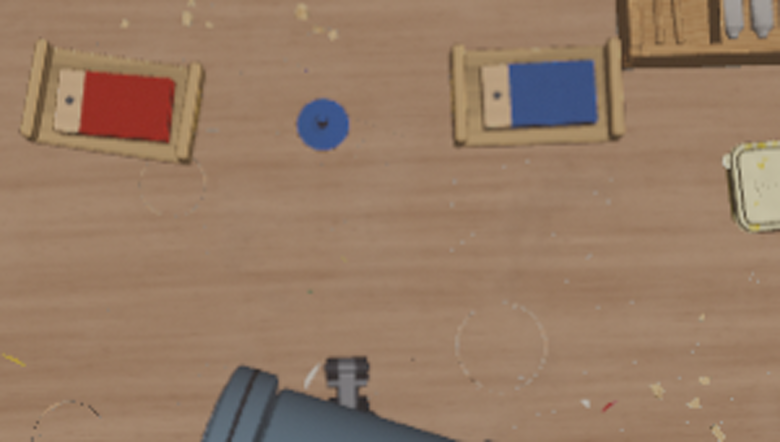

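View pics/s4z.png

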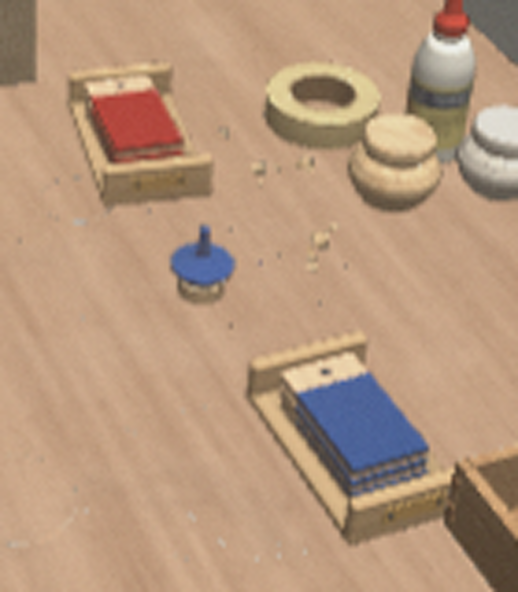

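Both piles look flat and nothing else has moved. Since the lower boards' paint can bias the blob fit for the red pile, I'll check both piles using the dots.

Run:
```python
from h import *
def dot(f,x,y,z):
    g=255.-cv2.imread(f)[y-8:y+9,x-8:x+9].mean(2); g=np.clip(g-np.percentile(g,75),0,None)
    yy,xx=np.mgrid[-8:9,-8:9]; c=np.array([x+(g*xx).sum()/g.sum(),y+(g*yy).sum()/g.sum()])
    return toworld([(c+.5)/2.6-.5+[180,150]],z)[0]
print("red base/top",dot("pics/t3z.png",74,103,.018),dot("pics/t4z.png",69,100,.038))
print("blue base/mid/top",dot("pics/z0.png",495,98,.018),dot("pics/t2z.png",496,97,.028),dot("pics/t4z.png",496,95,.038))
```

```text
red base/top [0.63444344 0.21532103] [0.63301749 0.21521897]
blue base/mid/top [ 0.62969899 -0.12668766] [ 0.62820651 -0.12633935] [ 0.62818661 -0.12565092]
```

```bash
python3 -c "
from bench import robot
print(robot.close_job())"
```

```text
the job is handed in; nothing more can be done
None
```

I stacked three red boards in the red tray and three blue in the blue tray and handed the job in at about 34 s of 72 s, with no verdict returned; the top boards measured within about 2 mm of the bottom ones, the middle red board was not measured separately, the top and tub had not visibly moved, and the arm did not work near the jar.

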